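Show the model builder the next step

TASK

A child is building the little wooden house and asks what comes next. With the fingertips about 2 cm above it, point at the round blue window of the loose gabled wall piece for two seconds, then point in the same way at the middle of the empty slot in the house's floor where that wall belongs, stay two seconds, and finish still pointing there. Only point: do not touch or move any wall piece, the house, the glue bottle or the tray, and do not bring the fingers down close over the wrong wall pieces.

Things in the scene. Friction and masses are not known exactly. Their poses are not given: they have to be found in the camera images.
- round_wall: the wall piece to point at: flat light-wood house-shaped (gabled) piece lying on the table, 4 mm thick, 80 mm wide, 115 mm from the pointed peak to the foot, which has two small tabs; a round blue window with a brown rim. Loose, 30 g. Origin on its underside, right below the window's centre; its x points to the peak (peak at +70 mm, foot at -45 mm, tabs to -53 mm), z up.
- window (a point): centre of the round blue window (30 mm across), on the upper face of round_wall, 5 mm above the table
- door_wall: a wrong piece: same gabled outline and size, but with a red door (48 x 30 mm) reaching from the foot to the middle, no window. Loose, 30 g. Origin on its underside below its middle; x points to the peak.
- side_wall: a wrong piece: plain rectangular light-wood piece, 80 x 100 x 4 mm, with two tabs and a square blue window 28 mm wide. Loose, 30 g. Origin on its underside below the window.
- house: the unfinished house, fixed to the table: a light-wood floor block 180 (x) x 130 (y) x 20 mm high; at its +x end a gabled wall stands up (80 mm wide, peak 135 mm above the table, at x = +76 to +80 mm), with two low side walls joining it (65 mm above the table, x = +6 to +76 mm, at y = +-42 mm). The -x end carries nothing but the empty slot. Origin at the centre of the underside, z up.
- slot (a point): middle of the empty slot, at the level of the floor's upper face (20 mm above the table), 55 mm from the house's centre towards the open end. The slot is 80 mm long (along the house's y), 6 mm wide, dark-bottomed, 14 mm deep.
- glue: white glue bottle with orange cap, standing, 40 mm across, 120 mm tall, loose; leave alone. Origin at the centre of its underside.
- tray: small dark-wood open tray of wood offcuts, 120 x 160 x 40 mm high, loose; leave alone. Origin at the centre of its underside.

How it is judged (in metres and radians):
On the way, in this order (a step that is already met when the one before it is completed fails the run):
1. point at the round window, close above it, and stay (distance between the grasp point and window below 0.065 m and horizontal distance between the grasp point and window below 0.03 m), for 1.5 s.
2. then point at the empty slot, close above it, and stay (distance between the grasp point and slot below 0.065 m and horizontal distance between the grasp point and slot below 0.03 m), for 1.5 s.
At the end, for the whole second after the job is handed in: The grasp point is still within 65 mm of the slot's middle and within 30 mm of it sideways (fingertips up to about 45 mm above it), and every piece, the house, bottle and tray are within 6 mm of where they began (all of step 2 and distance of each of round_wall, door_wall, side_wall, house, glue, tray from where it was at the start of the episode below 0.006 m); the robot touches nothing.
It fails at once if the robot touches a wall piece, the house, the glue bottle or the tray (contact force between any of the fingers, the arm and round_wall above 0.2 N or contact force between any of the fingers, the arm and door_wall above 0.2 N or contact force between any of the fingers, the arm and side_wall above 0.2 N or contact force between any of the fingers, the arm and house above 0.2 N or contact force between any of the fingers, the arm and glue above 0.2 N or contact force between any of the fingers, the arm and tray above 0.2 N).
It fails at once if a thing is moved or lifted by more than 10 mm (distance of any of round_wall, door_wall, side_wall, house, glue, tray from where it was at the start of the episode above 0.01 m).
It fails at once if the gripper comes down close over a wrong wall piece (grasp point within 60 mm of its middle) (distance between the grasp point and door_wall below 0.06 m or distance between the grasp point and side_wall below 0.06 m).
It also fails if it takes over 38 s, if anything falls off the work surface, if the arm or the gripper's body presses on something with over 40 N, if the wrist force passes 120 N, or if a joint passes its speed limit or range.

ROBOT

A 6-joint arm with a two-finger parallel gripper is mounted at the origin on the work surface. World frame = base frame: x ahead of the robot, y to its left, z up, the work surface at z = 0. Lengths are in m, angles in degrees, forces in N, time in s.
With the tool pointing down it reaches from about 0.375 to 0.975 m from the base axis. Payload 3.8 kg.
Tool frame: the origin (TCP) lies on the mounting face of the last link; the fingertips stand 173 mm ahead of it and the grasp point (between the pads) lies 155 mm ahead of it; z points along the fingers, y is the line along which they close (so a half turn about z gives the same grasp; the last joint's range is limited). The gripper opens to 85 mm and grips with 20 to 120 N. Pads are 22 mm wide; open, the fingers measure 114 mm over their backs; the gripper's body (76 mm by 85 mm) begins 54 mm behind the grasp point. The pads swing forward as they close: fully open they stand 13 mm farther back than shut.
Start: joints at [63.661, 15.12, 91.902, -0, 72.978, -2.114], TCP at [0.277, 0.616, 0.405] pointing down, gripper open.
Joint ranges: [-150.88, 150.88], [-54.13, 125.18], [17.81, 147.31], [-75.09, 255.09], [0, 152.58], [-146.25, 146.25]. Speed limits (degrees/s): [147.25, 147.25, 180, 180, 180, 180].

INTERFACE

Orientations are given as a 3x3 rotation matrix whose columns are the frame's x, y, z axes.
In Python, from station import ctrl, viewer gives the robot as it stands.
- The arm moves only by the shell command python3 -m inch 'ROWS' [OPENING] [FORCE]. ROWS is JSON, one flat list of numbers, 6 for each row, row after row: the shift along the tool's x, y, z in units of 0.4 m (1.0 is 0.4 m), then the turn, a rotation vector about the tool's x, y, z in units of pi rad (1.0 is pi rad). A call has 1 to 5 rows; each row is the pose to reach, as a shift and turn from the pose commanded when the call began, along the tool's axes at that moment, turning the shorter way round; what a row does not reach only later rows make up. A row lasts 1/12 s, in which the tool goes at most 41.7 mm and 7.16 degrees, less where a joint would pass 70% of its speed; a pose out of reach is approached as far as the arm can. A call with a number of a shift or a turn outside -1 to 1 is refused whole. A call with a gripper value outside its range is refused whole. OPENING is the closure in counts, from 0 (fully open) to 255 (shut), set as the call begins (- or left out, the last holds). The fingers move at their own pace and stop on an object; FORCE is the grip in N (left out, the last holds). Time passes only in rows, so rows that repeat a pose let the fingers close. It gives the time, the measured TCP pose, the force, the opening and the grip force at its end, in the units of the state.
- ctrl.sense(): the state, without advancing time (a new reading comes with each control period).
- viewer.read_camera(name): name is "scene" or "top" or "wrist"; returns a dict with "color" (420x560x3 uint8, red, green, blue), "z_map" (420x560 float32, m along the optical axis (not along the pixel's ray), 0 where there is no reading), "K" (3x3 intrinsics, pixels), "k1" (the pictures are not rectified: a ray, as slopes to the right and down, at radius r is drawn at 1 + k1 r^2 times it, then the intrinsics apply), "R" (3x3) and "t" (3): a world point X has camera coordinates R X + t; the wrist camera has in their place "hand_eye" (4x4, takes a point from camera to tool coordinates, whose origin is the TCP and whose axes are the flange's). Camera axes: x right, y down, z forward; pixel columns grow to the right and rows downward; lengths in m; the calibration is good to about 2 mm. A picture is of the moment at which its call begins: read the wrist's pose just before it.
- ctrl.sign_off(): hands the job in; it is judged then, once.
The state is a dict: "clock": time; "q": joint angles; "joint_velocities": joint speeds; "joint_torque": joint torques, N m; "tcp_pos": TCP position; "tool_rot": TCP orientation; "force": force on the tool from outside, world axes, zero at the start; "torque": the same for the moment, N m; "finger_gap": finger opening in m; "finger_force": force on a finger pad.
Only numpy, scipy, OpenCV 4.12 (cv2) and the standard library are available. Lean on these libraries where they do the work, as an engineer would, in place of code of your own. Each camera call takes 0.05 s, during which the arm holds its last target. There are 200 camera calls.

## Working session

There is one attempt and no reset: what is moved stays moved. The work goes in short steps, Python scripts to look and compute and a shell command to move; the robot and the scene stay as the last step left them, time stands still between calls to the robot, and variables do not carry over. Pictures are saved under pics/ and viewed, at most 10 in all, crops included, and the job is handed in when it is done.

```bash
mkdir -p pics; python3 - <<'E'
from station import ctrl, viewer
import cv2,numpy as np
s=ctrl.sense();print(s['clock'],s['tcp_pos'],s['tool_rot'],s['finger_gap'])
for n in("top","scene"):
    c=viewer.read_camera(n);np.savez(n+".npz",**c)
    cv2.imwrite(f"pics/{n}1.png",c["color"][:,:,::-1]);print(n,c['K'],c['k1'],c['R'],c['t'])
E
```

```text
0.0 [0.27682289 0.61523497 0.40334303] [[-9.11942681e-01  4.10316367e-01 -1.01256322e-03]
 [ 4.10317609e-01  9.11940360e-01 -2.05890543e-03]
 [ 7.85946745e-05 -2.29307626e-03 -9.99997368e-01]] 0.08493442651225636
top [[532.80182625   0.         276.57772247]
 [  0.         532.80182625 203.13653313]
 [  0.           0.           1.        ]] -0.1604034999777966 [[-0.0174045  -0.99967992 -0.01836147]
 [-0.99488504  0.01914276 -0.09918324]
 [ 0.09950298  0.01654131 -0.99489976]] [-0.03745322  0.58313975  1.43078966]
scene [[414.36401457   0.         285.8279862 ]
 [  0.         414.36401457 212.46439589]
 [  0.           0.           1.        ]] -0.03833121525595067 [[ 0.87000869  0.49297156 -0.00799504]
 [ 0.2925488  -0.52921454 -0.79645914]
 [-0.39686279  0.69058744 -0.60463949]] [-0.46786391 -0.16016012  1.13817174]
```

View pics/top1.png

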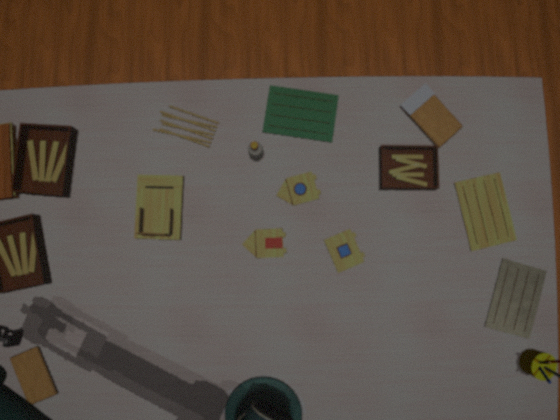

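View pics/scene1.png

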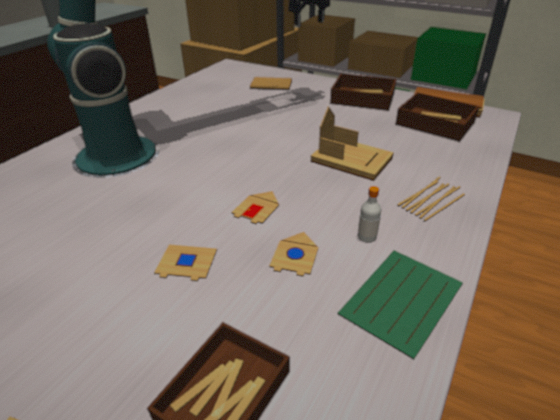

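The top view shows the round blue window at about (300,188), the house's slot at about (159,187), the door piece at (268,243) and the square-window piece at (344,251). The scene view agrees: window (295,254), slot (371,159).

```bash
cat > h.py <<'E'
import numpy as np,cv2
def ray(c,p):
    d=cv2.undistortPoints(np.array([[p]],float),c['K'],np.array([float(c['k1']),0,0,0]))[0,0]
    R=c['R'];return -R.T@c['t'],R.T@np.array([d[0],d[1],1.])
def plane(c,p,z):
    o,d=ray(c,p);return o+d*(z-o[2])/d[2]
def blob(c,mask,box):
    x0,y0,x1,y1=box;m=np.zeros(mask.shape,np.uint8);m[y0:y1,x0:x1]=mask[y0:y1,x0:x1]
    n,l,s,ce=cv2.connectedComponentsWithStats(m);k=1+np.argmax(s[1:,4]);return ce[k],s[k]
E
python3 - <<'E'
from h import *
C={n:dict(np.load(n+".npz")) for n in("top","scene")}
boxes={"top":dict(win=(280,170,320,208),side=(328,235,362,268),door=(255,230,290,258),slot=(140,182,180,192),glue=(245,138,268,162)),
"scene":dict(win=(270,235,320,275),side=(165,245,210,275),door=(235,195,275,225),slot=(360,148,384,170))}
for n,c in C.items():
    r,g,b=[c['color'][:,:,i].astype(int) for i in range(3)]
    M=dict(win=b>r+40,side=b>r+40,door=r>g+70,slot=(r+g+b)<(200 if n=="top" else 230),glue=b>r-5)
    for k,bx in boxes[n].items():
        if k=='glue':continue
        p,s=blob(c,M[k],bx);z=.02 if k=='slot' else .005
        print(n,k,p.round(1),s,plane(c,p,z).round(4))
    m=M['slot'].astype(np.uint8);x0,y0,x1,y1=boxes[n]['slot']
    q=np.argwhere(m[y0:y1,x0:x1])[:,::-1]+[x0,y0];a=q[q[:,0].argmin()];e=q[q[:,0].argmax()]
    A,B=plane(c,a,.02),plane(c,e,.02);print('slot ends',A,B,np.linalg.norm(A-B))
    im=c['color'][:,:,::-1];x=im[160:250,110:320] if n=="top" else im[90:190,290:420]
    cv2.imwrite(f'pics/{n}crop.png',cv2.resize(x,None,fx=3,fy=3,interpolation=cv2.INTER_CUBIC))
E
```

```text
top win [299.8 188.4] [296 184   9  10  67] [ 0.6247 -0.1131  0.005 ]
top side [343.7 250.4] [339 246  11  10  76] [ 0.4498 -0.231   0.005 ]Traceback (most recent call last):
  File "<stdin>", line 10, in <module>
  File "h.py", line 9, in blob
    n,l,s,ce=cv2.connectedComponentsWithStats(m);k=1+np.argmax(s[1:,4]);return ce[k],s[k]
                                                     ~~~~~~~~~^^^^^^^^^
    return _wrapfunc(a, 'argmax', axis=axis, out=out, **kwds)
    return bound(*args, **kwds)
ValueError: attempt to get argmax of an empty sequence
```

```bash
python3 - <<'E'
from h import *
C={n:dict(np.load(n+".npz")) for n in("top","scene")}
boxes={"top":dict(win=(280,170,320,208),side=(328,235,362,268),door=(255,230,290,258),slot=(142,182,178,193)),
"scene":dict(win=(270,235,320,275),side=(165,245,210,275),door=(235,195,275,225),slot=(362,150,382,168))}
for n,c in C.items():
    r,g,b=[c['color'][:,:,i].astype(int) for i in range(3)]
    x0,y0,x1,y1=boxes[n]['slot'];v=(r+g+b);th=np.median(v[y0:y1,x0:x1])*.7
    M=dict(win=b>r+30,side=b>r+30,door=r>2*g,slot=v<th)
    for k,bx in boxes[n].items():
        p,s=blob(c,M[k],bx);z=.02 if k=='slot' else .005
        print(n,k,p.round(1),s,plane(c,p,z).round(4))
    q=np.argwhere(M['slot'][y0:y1,x0:x1])[:,::-1]+[x0,y0];a=q[q[:,0].argmin()];e=q[q[:,0].argmax()]
    A,B=plane(c,a,.02),plane(c,e,.02);print('slot ends',A.round(3),B.round(3),np.linalg.norm(A-B))
    im=c['color'][:,:,::-1];x=im[130:260,110:320] if n=="top" else im[90:190,290:420]
    cv2.imwrite(f'pics/{n}crop.png',cv2.resize(x,None,fx=3,fy=3,interpolation=cv2.INTER_CUBIC))
E
```

```text
top win [299.7 188.6] [295 184  10  10  78] [ 0.6244 -0.113   0.005 ]
top side [343.8 250.3] [339 245  11  12  88] [ 0.4501 -0.2313  0.005 ]
top door [273.3 242.4] [266 239  16   8 115] [ 0.4758 -0.0368  0.005 ]
top slot [157.5 186.7] [146 186  27   3  40] [0.6359 0.2845 0.02  ]
slot ends [0.639 0.317 0.02 ] [0.634 0.243 0.02 ] 0.07440651377767253
scene win [295. 253.] [288 248  15  11 133] [ 0.6235 -0.115   0.005 ]
scene side [185.9 259.5] [177 254  18  12 153] [ 0.4489 -0.2333  0.005 ]
scene door [252.2 210.4] [243 204  20  14 157] [ 0.4743 -0.0392  0.005 ]
scene slot [371.  159.3] [366 153  11  13  22] [0.6335 0.2765 0.02  ]
slot ends [0.631 0.248 0.02 ] [0.669 0.252 0.02 ] 0.038372700042799454
```

View pics/topcrop.png

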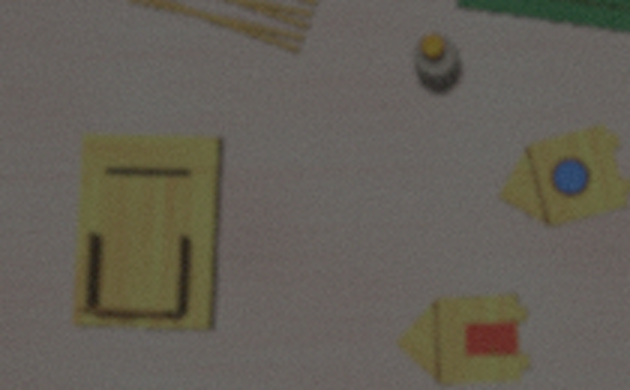

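The magnified top view confirms the slot spans crop (107–190, 172), so its middle is at pixel (159.4, 187), or about (0.635, 0.279). The window averages (0.624, -0.114). Both views agree within a few mm. I'll close the fingers and travel high.

```bash

python3 -m inch '[-0.06,-0.05,0,0,0,0,-0.12,-0.1,0,0,0,0,-0.18,-0.155,0,0,0,0,-0.24,-0.205,0,0,0,0,-0.3,-0.26,0,0,0,0]' 255
python3 -m inch '[-0.06,-0.05,0,0,0,0,-0.12,-0.1,0,0,0,0,-0.18,-0.155,0,0,0,0,-0.24,-0.205,0,0,0,0,-0.3,-0.26,0,0,0,0]'
python3 -m inch '[-0.06,-0.05,0,0,0,0,-0.12,-0.1,0,0,0,0,-0.18,-0.155,0,0,0,0,-0.24,-0.205,0,0,0,0,-0.3,-0.26,0,0,0,0]'
python3 -m inch '[-0.06,-0.05,0,0,0,0,-0.12,-0.1,0,0,0,0,-0.18,-0.155,0,0,0,0,-0.24,-0.205,0,0,0,0,-0.3,-0.26,0,0,0,0]'
python3 - <<'E'
from station import ctrl
import numpy as np
s=ctrl.sense();R=s['tool_rot']
print(s['tcp_pos'],R,s['finger_gap'],(R.T@(np.array([.624,-.114,.198])-s['tcp_pos'])/.4).round(3))
E
```

```text
clock: 0.52
tcp_pos: [0.344, 0.4702, 0.404]
tool_rot: [[-0.912, 0.41, -0.001], [0.41, 0.912, -0.001], [0.0, -0.001, -1.0]]
force: [-0.1, -0.9, -0.4]
finger_gap: 0.0256
finger_force: 0.0
clock: 0.93
tcp_pos: [0.4107, 0.3259, 0.4042]
tool_rot: [[-0.912, 0.41, -0.0], [0.41, 0.912, -0.0], [0.0, -0.0, -1.0]]
force: [0.8, -1.1, 0.3]
finger_gap: -0.0004
finger_force: 0.0
clock: 1.35
tcp_pos: [0.4774, 0.1819, 0.4043]
tool_rot: [[-0.912, 0.41, -0.0], [0.41, 0.912, -0.0], [0.0, -0.0, -1.0]]
force: [0.7, 1.0, 0.3]
finger_gap: -0.0001
finger_force: 0.0
clock: 1.77
tcp_pos: [0.5442, 0.0378, 0.4042]
tool_rot: [[-0.912, 0.41, -0.001], [0.41, 0.912, 0.0], [0.001, -0.0, -1.0]]
force: [-0.0, 1.5, -0.6]
finger_gap: -0.0
finger_force: 0.0
[0.5442242  0.03777655 0.40424524] [[-9.11917483e-01  4.10373150e-01 -6.17882177e-04]
 [ 4.10373117e-01  9.11917688e-01  1.84229390e-04]
 [ 6.39060482e-04 -8.55602340e-05 -9.99999792e-01]] -1.3869442163267438e-05 [-0.338 -0.264  0.515]
```

```bash

python3 -m inch '[-0.068,-0.053,0,0,0,0,-0.136,-0.106,0,0,0,0,-0.204,-0.158,0,0,0,0,-0.27,-0.211,0,0,0,0,-0.338,-0.264,0,0,0,0]'
python3 -m inch '[0,0,0.07,0,0,0,0,0,0.14,0,0,0,0,0,0.21,0,0,0,0,0,0.28,0,0,0,0,0,0.35,0,0,0]'
python3 - <<'E'
from station import ctrl,viewer
import numpy as np,cv2
s=ctrl.sense();R=s['tool_rot']
print(s['tcp_pos'],(R.T@(np.array([.624,-.114,.198])-s['tcp_pos'])/.4).round(3))
from h import *
c=viewer.read_camera("wrist");H=np.array(c['hand_eye'])
cv2.imwrite('pics/wrist1.png',c['color'][:,:,::-1])
T=np.eye(4);T[:3,:3]=R;T[:3,3]=s['tcp_pos'];W=np.linalg.inv(T@H)
c['R'],c['t']=W[:3,:3],W[:3,3]
r,g,b=[c['color'][:,:,i].astype(int) for i in range(3)]
p,st=blob(c,b>r+30,(0,0,560,420));print(p,st,plane(c,p,.005))
E
```

```text
clock: 2.18
tcp_pos: [0.6242, -0.1142, 0.404]
tool_rot: [[-0.912, 0.411, -0.001], [0.411, 0.912, 0.0], [0.001, -0.0, -1.0]]
force: [0.6, 0.2, 0.0]
finger_gap: 0.0
finger_force: 0.0
clock: 2.6
tcp_pos: [0.6235, -0.1127, 0.2629]
tool_rot: [[-0.912, 0.411, -0.001], [0.411, 0.912, 0.0], [0.001, -0.0, -1.0]]
force: [0.3, -0.0, -0.1]
finger_gap: 0.0
finger_force: 0.0
[ 0.62354808 -0.11271763  0.26287498] [-0.002 -0.002  0.162]
[277.91033305 210.71135781] [ 259  192   39   38 1171] [ 0.62245792 -0.11239099  0.005     ]
```

View pics/wrist1.png

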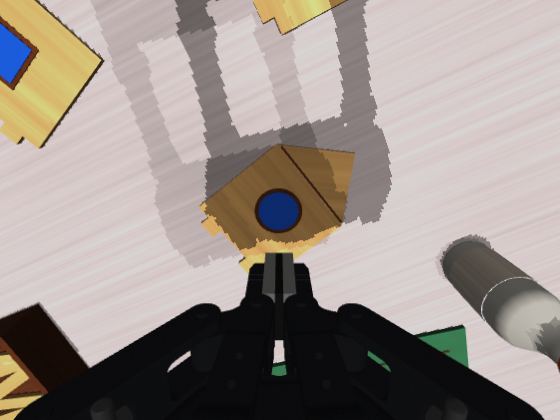

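The wrist view shows the round window at (278,211), just ahead of the fingertips, with the glue bottle well to the right. The measured point (0.622, -0.112) agrees with the earlier ones, so I'll descend and hold.

```bash

python3 -m inch '[0,0,0.04,0,0,0,0,0,0.08,0,0,0,0,0,0.12,0,0,0,0,0,0.15,0,0,0,0,0,0.16,0,0,0]' | head -2
python3 -m inch '[0,0,0,0,0,0,0,0,0,0,0,0,0,0,0,0,0,0,0,0,0,0,0,0,0,0,0,0,0,0]' | head -2
python3 -m inch '[0,0,0,0,0,0,0,0,0,0,0,0,0,0,0,0,0,0,0,0,0,0,0,0,0,0,0,0,0,0]' | head -2
python3 -m inch '[0,0,0,0,0,0,0,0,0,0,0,0,0,0,0,0,0,0,0,0,0,0,0,0,0,0,0,0,0,0]' | head -2
python3 -m inch '[0,0,0,0,0,0,0,0,0,0,0,0,0,0,0,0,0,0,0,0,0,0,0,0,0,0,0,0,0,0]' | head -2
python3 -m inch '[0,0,0,0,0,0,0,0,0,0,0,0,0,0,0,0,0,0,0,0,0,0,0,0,0,0,0,0,0,0]' 
python3 -m inch '[0,0,-0.1,0,0,0,0,0,-0.2,0,0,0,0,0,-0.3,0,0,0,0,0,-0.4,0,0,0,0,0,-0.5,0,0,0]'
python3 - <<'E'
from station import ctrl
import numpy as np
s=ctrl.sense();R=s['tool_rot']
print(s['tcp_pos'],(R.T@(np.array([.635,.279,.213])-s['tcp_pos'])/.4).round(3))
E
```

```text
clock: 3.07
tcp_pos: [0.6229, -0.1123, 0.1986]
clock: 3.48
tcp_pos: [0.6245, -0.1127, 0.2019]
clock: 3.9
tcp_pos: [0.6239, -0.1125, 0.2007]
clock: 4.32
tcp_pos: [0.624, -0.1125, 0.2006]
clock: 4.73
tcp_pos: [0.624, -0.1125, 0.2007]
clock: 5.15
tcp_pos: [0.624, -0.1125, 0.2007]
tool_rot: [[-0.912, 0.41, -0.0], [0.41, 0.912, -0.0], [0.0, -0.0, -1.0]]
force: [0.4, 0.2, -0.8]
finger_gap: -0.0002
finger_force: 0.0
clock: 5.57
tcp_pos: [0.6236, -0.1125, 0.4026]
tool_rot: [[-0.912, 0.41, -0.0], [0.41, 0.912, 0.0], [0.0, -0.0, -1.0]]
force: [1.0, -0.5, -0.9]
finger_gap: 0.0003
finger_force: 0.0
[ 0.62359112 -0.11245374  0.4025678 ] [0.376 0.904 0.474]
```

```bash

python3 -m inch '[0.02,0.05,0,0,0,0,0.05,0.12,0,0,0,0,0.075,0.18,0,0,0,0,0.1,0.24,0,0,0,0,0.125,0.3,0,0,0,0]' | head -2
python3 -m inch '[0.025,0.06,0,0,0,0,0.05,0.12,0,0,0,0,0.075,0.18,0,0,0,0,0.1,0.24,0,0,0,0,0.125,0.3,0,0,0,0]' | head -2
python3 -m inch '[0.025,0.06,0,0,0,0,0.05,0.12,0,0,0,0,0.075,0.18,0,0,0,0,0.1,0.24,0,0,0,0,0.125,0.3,0,0,0,0]' | head -2
python3 -m inch '[0,0,0.05,0,0,0,0,0,0.1,0,0,0,0,0,0.15,0,0,0,0,0,0.19,0,0,0,0,0,0.2,0,0,0]'
python3 - <<'E'
from station import ctrl,viewer
import numpy as np,cv2
from h import *
s=ctrl.sense();R=s['tool_rot']
print(s['tcp_pos'],(R.T@(np.array([.635,.279,.213])-s['tcp_pos'])/.4).round(3))
c=viewer.read_camera("wrist");H=np.array(c['hand_eye'])
T=np.eye(4);T[:3,:3]=R;T[:3,3]=s['tcp_pos'];W=np.linalg.inv(T@H)
q=W[:3,:3]@np.array([.635,.279,.02])+W[:3,3]
px=cv2.projectPoints(q[None],np.zeros(3),np.zeros(3),c['K'],np.array([float(c['k1']),0,0,0]))[0].ravel();print(px)
im=c['color'][:,:,::-1].copy();cv2.circle(im,tuple(int(v) for v in px),4,(255,0,255),1)
cv2.imwrite('pics/wrist2.png',im);np.savez('w2.npz',R=W[:3,:3],t=W[:3,3],K=c['K'],k1=c['k1'])
E
```

```text
clock: 5.98
tcp_pos: [0.6274, 0.0185, 0.4009]
clock: 6.4
tcp_pos: [0.631, 0.1486, 0.4007]
clock: 6.82
tcp_pos: [0.6347, 0.2786, 0.4006]
clock: 7.23
tcp_pos: [0.6335, 0.277, 0.3166]
tool_rot: [[-0.912, 0.41, -0.006], [0.41, 0.912, -0.002], [0.004, -0.005, -1.0]]
force: [0.1, -0.2, -0.9]
finger_gap: -0.0001
finger_force: 0.0
[0.63351153 0.27698286 0.316557  ] [-0.002  0.007  0.259]
[282.53999694 198.51269882]
```

View pics/wrist2.png

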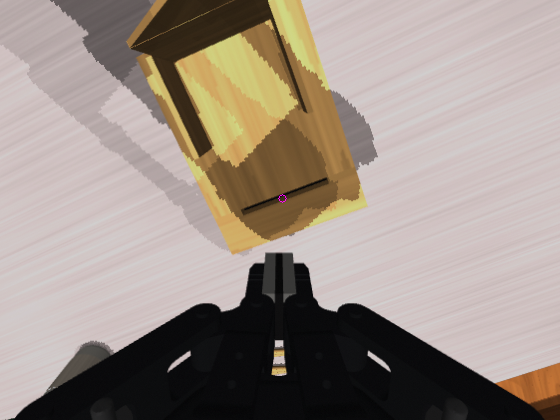

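The wrist view shows the slot from (243,211) to (328,180). Its middle is about 4 px (some 4 mm) from my computed mark, so the position is good. I'll descend and hold.

```bash

python3 -m inch '[0,0,0.05,0,0,0,0,0,0.1,0,0,0,0,0,0.14,0,0,0,0,0,0.17,0,0,0,0,0,0.18,0,0,0]' | head -2
python3 -m inch '[0,0,0.02,0,0,0,0,0,0.04,0,0,0,0,0,0.06,0,0,0,0,0,0.07,0,0,0,0,0,0.07,0,0,0]' | head -2
python3 -m inch '[0,0,0,0,0,0,0,0,0,0,0,0,0,0,0,0,0,0,0,0,0,0,0,0,0,0,0,0,0,0]' | head -2
python3 -m inch '[0,0,0,0,0,0,0,0,0,0,0,0,0,0,0,0,0,0,0,0,0,0,0,0,0,0,0,0,0,0]' | head -2
python3 -m inch '[0,0,0,0,0,0,0,0,0,0,0,0,0,0,0,0,0,0,0,0,0,0,0,0,0,0,0,0,0,0]' | head -2
python3 -m inch '[0,0,0,0,0,0,0,0,0,0,0,0,0,0,0,0,0,0,0,0,0,0,0,0,0,0,0,0,0,0]' | head -2
python3 -m inch '[0,0,0,0,0,0,0,0,0,0,0,0,0,0,0,0,0,0,0,0,0,0,0,0,0,0,0,0,0,0]'
python3 -m inch '[0,0,0,0,0,0,0,0,0,0,0,0,0,0,0,0,0,0,0,0,0,0,0,0,0,0,0,0,0,0]' | head -2
python3 - <<'E'
from station import ctrl
s=ctrl.sense();p=s['tcp_pos']+.155*s['tool_rot'][:,2];print(s['clock'],p)
E
```

```text
clock: 7.7
tcp_pos: [0.6345, 0.277, 0.2473]
clock: 8.12
tcp_pos: [0.6345, 0.2771, 0.2194]
clock: 8.53
tcp_pos: [0.6351, 0.2774, 0.2212]
clock: 8.95
tcp_pos: [0.6349, 0.2773, 0.2207]
clock: 9.37
tcp_pos: [0.6349, 0.2773, 0.2207]
clock: 9.78
tcp_pos: [0.6349, 0.2773, 0.2207]
clock: 10.2
tcp_pos: [0.6349, 0.2773, 0.2207]
tool_rot: [[-0.912, 0.41, -0.0], [0.41, 0.912, -0.0], [0.0, -0.0, -1.0]]
force: [0.3, -0.8, -0.3]
finger_gap: -0.0001
finger_force: 0.0
clock: 10.62
tcp_pos: [0.6349, 0.2773, 0.2207]
10.6167 [0.63490782 0.2773155  0.06567681]
```

The fingertips are 28 mm above the slot. I'll lower them to about 2 cm and hold for two seconds again before handing in.

```bash

python3 -m inch '[0,0,0.005,0,0,0,0,0,0.01,0,0,0,0,0,0.015,0,0,0,0,0,0.018,0,0,0,0,0,0.018,0,0,0]' | head -2
python3 -m inch '[0,0,0,0,0,0,0,0,0,0,0,0,0,0,0,0,0,0,0,0,0,0,0,0,0,0,0,0,0,0]' | head -2
python3 -m inch '[0,0,0,0,0,0,0,0,0,0,0,0,0,0,0,0,0,0,0,0,0,0,0,0,0,0,0,0,0,0]' | head -2
python3 -m inch '[0,0,0,0,0,0,0,0,0,0,0,0,0,0,0,0,0,0,0,0,0,0,0,0,0,0,0,0,0,0]' | head -2
python3 -m inch '[0,0,0,0,0,0,0,0,0,0,0,0,0,0,0,0,0,0,0,0,0,0,0,0,0,0,0,0,0,0]' | head -2
python3 -m inch '[0,0,0,0,0,0,0,0,0,0,0,0,0,0,0,0,0,0,0,0,0,0,0,0,0,0,0,0,0,0]' 
python3 -c "from station import ctrl;print(ctrl.sign_off())"
```

```text
clock: 11.03
tcp_pos: [0.6346, 0.2772, 0.2128]
clock: 11.45
tcp_pos: [0.6349, 0.2773, 0.2136]
clock: 11.87
tcp_pos: [0.6349, 0.2773, 0.2135]
clock: 12.28
tcp_pos: [0.6349, 0.2773, 0.2135]
clock: 12.7
tcp_pos: [0.6349, 0.2773, 0.2135]
clock: 13.12
tcp_pos: [0.6349, 0.2773, 0.2135]
tool_rot: [[-0.912, 0.41, 0.0], [0.41, 0.912, -0.0], [-0.0, -0.0, -1.0]]
force: [-0.8, -0.4, 0.4]
finger_gap: 0.0
finger_force: 0.0
the job is handed in; nothing more can be done
None
```

The arm pointed for about two seconds at the round blue window, then moved to the empty slot and finished still pointing there, fingertips about 2 cm above each and no sign of contact in the force readings; the job is handed in, but no verdict was returned.

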